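Erect the shipping tray and sort the jars by heft

ROBOT

A 7-joint arm with a two-finger parallel gripper is mounted at the origin on the work surface. World frame = base frame: x ahead of the robot, y to its left, z up, the work surface at z = 0. Lengths are in m, angles in rad, forces in N, time in s.
With the tool pointing down it reaches from about 0.425 to 0.925 m from the base axis. Payload 6.8 kg.
Tool frame: the origin (TCP) lies at the very end of the fingers, on their centre line; the grasp point (between the pads) lies 19 mm behind it (grip_point_offset is the distance from the TCP to the grasp point, in m); z points along the fingers, y is the line along which they close (so a half turn about z gives the same grasp; the last joint's range is limited). The gripper opens to 85 mm and grips with 20 to 120 N. Pads are 22 mm wide; open, the fingers measure 114 mm over their backs; the gripper's body (76 mm by 85 mm) begins 54 mm behind the grasp point. The pads swing forward as they close: fully open they stand 13 mm farther back than shut.
Start: joints at [1.176, 0.477, 0.022, 1.555, -0.011, 1.109, -0.083], TCP at [0.191, -0.647, 0.231] pointing down, gripper open.
Joint ranges: [-2.96, 2.96], [-0.34, 2.1], [-1.41, 1.46], [0.24, 2.44], [-1.37, 4.51], [0.17, 1.92], [-2.96, 2.96]. Speed limits (rad/s): [2.39, 2.39, 3.14, 3.14, 3.14, 3.14, 3.14].

INTERFACE

Orientations are given as a unit quaternion [w, x, y, z].
In Python, from station import * gives the robot as it stands.
- The arm moves only by the tool carry_out, never from a script. Its argument "rows" is text: rows parted by semicolons, each of 4 numbers parted by spaces: the shift along the world's x, y, z in mm, then the turn about the world's z in degrees. In form: dx dy dz yaw; .... A call has 1 to 10 rows; each row shifts and turns the commanded pose from where the row before left it; what a row does not reach is not made up. A row lasts 1/8 s, in which the tool goes at most 62.5 mm and 10.7 degrees, less where a joint would pass 70% of its speed; a pose out of reach is approached as far as the arm can. A call is refused whole if a number of a shift passes 62.5 or a number of a turn 10.7, either way. A call with a gripper value outside its range is refused whole. "claw" is the finger opening in mm, from 0 to 85.4, set as the call begins (left out, the last holds). The fingers move at their own pace and stop on an object; "force" is the grip in N (left out, the last holds). Time passes only in rows, so rows that do not move let the fingers close. It gives the time, the measured TCP pose, the force, the opening and the grip force at its end, in the units of the state.
- get_obs(): the state, without advancing time (a new reading comes with each control period).
- read_camera(name): name is "scene" or "top" or "wrist"; returns a dict with "img" (400x640x3 uint8, blue, green, red), "fov_y" (degrees; the focal length in pixels is half the picture's height over the tangent of half this angle, whatever the lens; pixels are square), "cx", "cy" (the principal point, pixels), "world_to_cam" (4x4, takes a point from world to camera coordinates). Camera axes: x right, y up, looking along -z (the intrinsics and any distortion apply to the point x, -y, -z); pixel columns grow to the right and rows downward; lengths in m; the calibration is good to about 2 mm. A picture is of the moment at which its call begins. There is no depth.
- hand_in(): hands the job in; it is judged then, once.
Trained networks look in the newest picture that a camera, given by its name, has taken for a name from the list of things; names that differ only in an ending like _2 or _b are one class to them, and where a whole thing is asked for, a point or a joint stands for the part that bears it (a point fixed in the world has none). Each returns a list of dicts, best first, with "confidence" (0 to 1); they miss things now and then, are a little off and sometimes report something else, mostly with a low value. They report only what shows in the picture. A call takes as long as a camera call.
- recognise(camera, thing): "centre" ([column, row] in pixels, amid what is visible of it).
- outline_of(camera, thing): "pixels" (400x640 bool, what is visible of it) and "centre" ([column, row] in pixels, amid what is visible of it).
- place_of(camera, thing): "centre" ([column, row] in pixels: a listed point, or the origin of a listed thing).
The state is a dict: "t": time; "q": joint angles; "joint_vel": joint speeds; "joint_torque": joint torques, N m; "eef_pos": TCP position; "tool_rot": TCP orientation; "contact_force": force on the tool from outside, world axes, zero at the start; "torque": the same for the moment, N m; "gripper_width": opening from 0.0 (shut) to 1.0 (fully open); "grasp_force": force on a finger pad.
Only numpy, scipy, OpenCV 4.12 (cv2) and the standard library are available. Lean on these libraries where they do the work, as an engineer would, in place of code of your own. Each camera call takes 0.05 s, during which the arm holds its last target. There are 200 camera calls.

TASK

Fold both half-raised side panels of the cardboard tray fully upright, and sort the three look-alike jars by feeling their weight: a jar of 300 g or more goes into the cardboard tray, a lighter, short-filled one into the blue bin. Keep the jars upright, set them down gently instead of dropping them, and leave the marker, the tape roll and the spare lids alone.

Things in the scene. Friction and masses are not known exactly. Their poses are not given: they have to be found in the camera images.
- tray: Brown cardboard fold-up tray, fixed. Origin: centre of its underside; long side along its x. Floor 212 x 94 mm, 4 mm thick; fixed end walls at x = +-104 mm (4 mm thick, tops 49 mm up); inner length 204 mm. The long sides are the two hinged panels: 94 mm apart inside and 50 mm tall once upright. Holds three jars in a row, 64 mm apart along x.
- panel_a (a joint): Angle of the cardboard panel on the tray's left long side (+y): 0 = flat outward, 1.57 = upright, stop at 1.6. Starts half raised (0.5 to 0.85) and stays where left; the crease resists with 0.05 N m (1.2 N at the free edge). 200 mm long, free edge 46 mm from the hinge, 4 mm thick.
- panel_b (a joint): Angle of the cardboard panel on the tray's right long side (-y): 0 = flat outward, 1.57 = upright, stop at 1.6. Starts half raised (0.5 to 0.85) and stays where left; the crease resists with 0.05 N m (1.2 N at the free edge). 200 mm long, free edge 46 mm from the hinge, 4 mm thick.
- panel_a_hinge (a point): Middle of panel_a's hinge line, at the tray's x = 0, y = +47 mm, z = 4 mm; the hinge runs along the tray's x axis.
- panel_b_hinge (a point): Middle of panel_b's hinge line, at the tray's x = 0, y = -47 mm, z = 4 mm; the hinge runs along the tray's x axis.
- panel_a_edge (a point): Middle of panel_a's free edge; it moves with the panel. Its outer side (underside while flat) is free, so it can be pushed up and inward from outside.
- panel_b_edge (a point): Middle of panel_b's free edge; it moves with the panel, likewise.
- bin: Blue plastic open bin, fixed. Outside 212 x 102 x 49 mm, walls and floor 5 mm thick, long side along its x; origin: centre of its underside. Holds three jars in a row, 64 mm apart along x. Tray and bin stand left and right of the jars and may change sides.
- jar_1: Closed white ceramic jar with label and pale bamboo lid: a plain cylinder, 52 mm diameter, 90 mm tall, upright on the bench. Origin: centre of its underside; z up its axis. The jars look alike and are opaque. Each weighs 120 to 510 g, drawn anew each time whatever its name or place: feel it hang from the gripper (300 g = 2.94 N).
- jar_2: Closed white ceramic jar with label and pale bamboo lid: a plain cylinder, 52 mm diameter, 90 mm tall, upright on the bench. Origin: centre of its underside; z up its axis. The jars look alike and are opaque. Each weighs 120 to 510 g, drawn anew each time whatever its name or place: feel it hang from the gripper (300 g = 2.94 N).
- jar_3: Closed white ceramic jar with label and pale bamboo lid: a plain cylinder, 52 mm diameter, 90 mm tall, upright on the bench. Origin: centre of its underside; z up its axis. The jars look alike and are opaque. Each weighs 120 to 510 g, drawn anew each time whatever its name or place: feel it hang from the gripper (300 g = 2.94 N).
- marker: Bystander: white marker pen with a black cap, 130 mm long, 19 mm thick, lying along its own x axis just beyond the jars. Origin: middle of its underside.
- tape_roll: Bystander: clear roll of tape, 100 mm outside diameter, 48 mm tall, lying flat beyond the jars. Origin: centre of its underside.
- spare_lids: Bystander: stack of three spare bamboo lids, 53 mm in diameter, 48 mm tall, beyond the jars. Origin: centre of its underside.

How it is judged:
At the end, for the whole second after the job is handed in: Each jar stands upright (0.15 rad), at rest, on the floor of the right container: weight on the tray above 2.55 N (260 g), or on the bin below 3.35 N (341 g); near 300 g either will do. Both side panels within about 0.2 rad of upright (joint above 1.35) (((x of jar_1 in the frame of tray between -0.09 and 0.09 m and y of jar_1 in the frame of tray between -0.04 and 0.04 m and z of jar_1 in the frame of tray between -0.005 and 0.015 m and contact force between tray and jar_1 above 2.55 N) or (x of jar_1 in the frame of bin between -0.09 and 0.09 m and y of jar_1 in the frame of bin between -0.04 and 0.04 m and z of jar_1 in the frame of bin between -0.005 and 0.015 m and contact force between bin and jar_1 below 3.35 N)) and angle between each of jar_1, jar_2, jar_3's own z axis and vertical below 0.15 rad and linear speed of each of jar_1, jar_2, jar_3 below 0.03 m/s and ((x of jar_2 in the frame of tray between -0.09 and 0.09 m and y of jar_2 in the frame of tray between -0.04 and 0.04 m and z of jar_2 in the frame of tray between -0.005 and 0.015 m and contact force between tray and jar_2 above 2.55 N) or (x of jar_2 in the frame of bin between -0.09 and 0.09 m and y of jar_2 in the frame of bin between -0.04 and 0.04 m and z of jar_2 in the frame of bin between -0.005 and 0.015 m and contact force between bin and jar_2 below 3.35 N)) and ((x of jar_3 in the frame of tray between -0.09 and 0.09 m and y of jar_3 in the frame of tray between -0.04 and 0.04 m and z of jar_3 in the frame of tray between -0.005 and 0.015 m and contact force between tray and jar_3 above 2.55 N) or (x of jar_3 in the frame of bin between -0.09 and 0.09 m and y of jar_3 in the frame of bin between -0.04 and 0.04 m and z of jar_3 in the frame of bin between -0.005 and 0.015 m and contact force between bin and jar_3 below 3.35 N)) and value of joint each of panel_a, panel_b above 1.35 rad); the robot touches nothing.
It fails at once if marker was displaced by more than 25 mm (distance of marker from where it was at the start of the episode above 0.025 m).
It fails at once if tape_roll was displaced by more than 25 mm (distance of tape_roll from where it was at the start of the episode above 0.025 m).
It fails at once if spare_lids was displaced by more than 25 mm (distance of spare_lids from where it was at the start of the episode above 0.025 m).
It fails at once if a jar was tipped over (more than 0.7 rad) (angle between any of jar_1, jar_2, jar_3's own z axis and vertical above 0.7 rad).
It fails at once if a jar was dropped or slammed into a container (over 0.5 m/s less than 22 mm above the bench) ((x of jar_1 in the frame of tray between -0.1 and 0.1 m and y of jar_1 in the frame of tray between -0.045 and 0.045 m and height (world z) of jar_1 below 0.022 m and linear speed of jar_1 above 0.5 m/s) or (x of jar_1 in the frame of bin between -0.1 and 0.1 m and y of jar_1 in the frame of bin between -0.045 and 0.045 m and height (world z) of jar_1 below 0.022 m and linear speed of jar_1 above 0.5 m/s) or (x of jar_2 in the frame of tray between -0.1 and 0.1 m and y of jar_2 in the frame of tray between -0.045 and 0.045 m and height (world z) of jar_2 below 0.022 m and linear speed of jar_2 above 0.5 m/s) or (x of jar_2 in the frame of bin between -0.1 and 0.1 m and y of jar_2 in the frame of bin between -0.045 and 0.045 m and height (world z) of jar_2 below 0.022 m and linear speed of jar_2 above 0.5 m/s) or (x of jar_3 in the frame of tray between -0.1 and 0.1 m and y of jar_3 in the frame of tray between -0.045 and 0.045 m and height (world z) of jar_3 below 0.022 m and linear speed of jar_3 above 0.5 m/s) or (x of jar_3 in the frame of bin between -0.1 and 0.1 m and y of jar_3 in the frame of bin between -0.045 and 0.045 m and height (world z) of jar_3 below 0.022 m and linear speed of jar_3 above 0.5 m/s)).
It also fails if it takes over 72 s, if anything falls off the work surface, if the arm or the gripper's body presses on something with over 40 N, if the wrist force passes 120 N, or if a joint passes its speed limit or range.

## Working session

There is one attempt and no reset: what is moved stays moved. The work goes in short steps, Python scripts to look and compute and a tool call to move; the robot and the scene stay as the last step left them, time stands still between calls to the robot, and variables do not carry over. Pictures are saved under pics/ and viewed, at most 10 in all, crops included, and the job is handed in when it is done.

Besides the shell and the picture viewer there is one more tool, called after ">>>" by a JSON object that holds its "op" and its "data". carry_out: Moves the arm, as the interface text tells. Its arguments: {"type":"object","properties":{"rows":{"type":"string"},"claw":{"type":"number"},"force":{"type":"number"}},"required":["rows"]}

```bash
mkdir -p pics; ls
cat > h.py <<'E'
from station import *
import numpy as np, cv2
def cam(n):
    return read_camera(n)
def ray(c,px):
    f=200/np.tan(np.radians(c["fov_y"])/2)
    d=np.array([(px[0]-c["cx"])/f,-(px[1]-c["cy"])/f,-1])
    M=np.linalg.inv(np.array(c["world_to_cam"]))
    return M[:3,3],M[:3,:3]@d
def onz(c,px,z):
    o,d=ray(c,px); return (o+d*(z-o[2])/d[2])
def proj(c,p):
    f=200/np.tan(np.radians(c["fov_y"])/2)
    q=np.array(c["world_to_cam"])@np.r_[p,1]
    return np.array([c["cx"]+f*q[0]/-q[2],c["cy"]-f*q[1]/-q[2]])
E
python3 - <<'E'
from h import *
np.set_printoptions(precision=3,suppress=True)
for n in ["top","scene"]:
    c=cam(n); print(n,c["img"].shape,c["fov_y"],c["cx"],c["cy"],[k for k in c]); print(ray(c,(320,200)))
    cv2.imwrite(f"pics/{n}0.png",c["img"])
    for t,z in [("tray",0),("bin",0),("jar_1",0),("marker",0),("tape_roll",0),("spare_lids",0),("panel_a_hinge",.004),("panel_a_edge",.03),("panel_b_edge",.03)]:
        for r in place_of(n,t)[:4]:
            print(t,round(r["confidence"],2),np.array(r["centre"]),onz(c,r["centre"],z))
o=get_obs(); print(o)
E
```

```text
pics
top (400, 640, 3) 55.165682590585405 324.17112589990836 201.98013162984694 ['img', 'fov_y', 'cx', 'cy', 'world_to_cam']
(array([0.498, 0.004, 0.991]), array([ 0.112, -0.008, -0.994]))
tray 0.78 [210.2 229.8] [0.524 0.276 0.   ]
bin 0.57 [421. 238.] [ 0.518 -0.269  0.   ]
jar_1 0.92 [335.5 259.5] [ 0.457 -0.048 -0.   ]
jar_1 0.82 [304.6 215.6] [0.568 0.035 0.   ]
jar_1 0.66 [305.4 181. ] [0.658 0.036 0.   ]
marker 0.77 [331.6 147.8] [ 0.749 -0.031  0.   ]
marker 0.43 [305.8 182.2] [0.655 0.035 0.   ]
marker 0.16 [309.4 217.1] [0.564 0.022 0.   ]
tape_roll 0.95 [267.5 127.5] [0.799 0.141 0.   ]
spare_lids 0.61 [376.  135.8] [ 0.786 -0.148  0.   ]
spare_lids 0.38 [308.5 219.4] [0.558 0.024 0.   ]
panel_a_hinge 0.9 [198.1 230.1] [0.523 0.305 0.004]
panel_a_edge 0.87 [178.8 220.5] [0.544 0.347 0.03 ]
panel_a_edge 0.35 [336.3 257.9] [ 0.462 -0.048  0.03 ]
panel_b_edge 0.63 [244.2 234.7] [0.514 0.183 0.03 ]
scene (400, 640, 3) 57.90194329223221 322.78270101416723 201.51355840936574 ['img', 'fov_y', 'cx', 'cy', 'world_to_cam']
(array([1.295, 0.22 , 0.697]), array([-0.691, -0.246, -0.68 
[... 378 characters left out ...]
re_lids 0.96 [247.2 242.2] [ 0.792 -0.156  0.   ]
panel_a_hinge 0.77 [445.  216.6] [0.544 0.308 0.004]
panel_a_edge 0.91 [466.4 212.1] [0.537 0.356 0.03 ]
panel_b_edge 0.68 [398.6 191.9] [0.515 0.174 0.03 ]
{'t': 1.0, 'q': array([ 1.176,  0.477,  0.022,  1.555, -0.011,  1.109, -0.083]), 'joint_vel': array([ 0.001, -0.001,  0.   , -0.   ,  0.001, -0.001, -0.001]), 'joint_torque': array([  0.001, -59.632,   1.607, -28.154,   0.013,   0.002,  -0.   ]), 'eef_pos': array([ 0.191, -0.647,  0.231]), 'tool_rot': array([-0.   ,  0.99 ,  0.143, -0.   ]), 'contact_force': array([ 1.214, -0.023,  0.781]), 'torque': array([-0.026, -0.036,  0.039]), 'grasp_force': 0.0, 'gripper_width': 1.0051365837777606}
```

Run:
```python
from h import *
a=cv2.imread("pics/top0.png")[100:320,140:500]
cv2.imwrite("pics/top0c.png",cv2.resize(a,None,fx=2.2,fy=2.2,interpolation=cv2.INTER_CUBIC))
```

```text
(no output)
```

View pics/top0c.png

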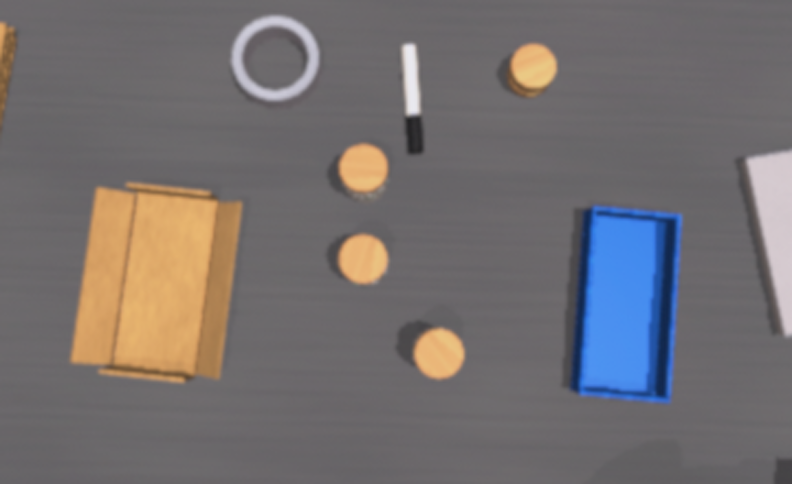

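View pics/scene0.png

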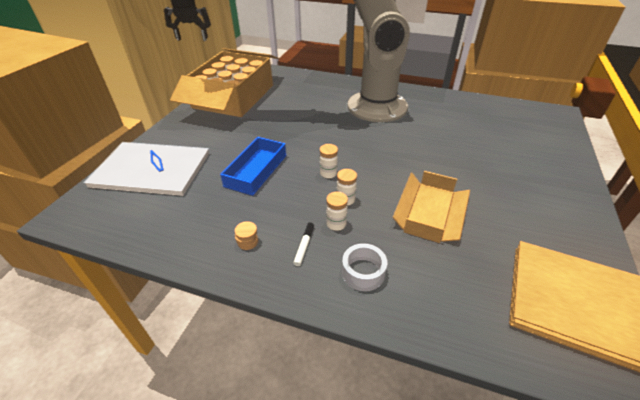

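The top view shows the tray on the left (end-wall tops about (198,185) to (225,270)), the bin on the right, three jar lids at about (305,176), (305,218) and (339,260), and the bystanders beyond them. Next I refine the poses.

```bash
cat > fit.py <<'E'
from h import *
from scipy.optimize import minimize
def hullmask(c,P,s=4):
    q=np.array([proj(c,p) for p in P])*s
    m=np.zeros((400*s,640*s),np.uint8); cv2.fillConvexPoly(m,cv2.convexHull((q+s/2-.5).round().astype(np.int32)),1); return m
def box(x,y,a,L,W,H):
    R=np.array([[np.cos(a),-np.sin(a)],[np.sin(a),np.cos(a)]])
    return [np.r_[R@[sx*L/2,sy*W/2]+[x,y],z] for sx in(-1,1) for sy in(-1,1) for z in(0,H)]
def cyl(x,y,r,z0,z1): 
    return [[x+r*np.cos(t),y+r*np.sin(t),z] for t in np.linspace(0,6.28,40) for z in(z0,z1)]
def fit(c,mask,model,p0,step):
    m=cv2.resize(mask.astype(np.uint8),None,fx=4,fy=4,interpolation=cv2.INTER_NEAREST)
    def cost(p):
        h=hullmask(c,model(p)); return 1-(h&m).sum()/max(1,(h|m).sum())
    p0=np.array(p0,float); S=np.vstack([p0]+[p0+np.eye(len(p0))[i]*step[i] for i in range(len(p0))])
    r=minimize(cost,p0,method="Nelder-Mead",options=dict(initial_simplex=S,maxiter=60))
    return r.x,1-r.fun
E
python3 - <<'E'
from fit import *
np.set_printoptions(precision=4,suppress=True)
for n in ["top","scene"]:
    c=cam(n); 
    o=outline_of(n,"bin")[0]["pixels"]
    print(n,"bin",fit(c,o,lambda p:box(*p,.212,.102,.049),[.52,-.269,-.07],[.01,.01,.05]))
    for k in outline_of(n,"jar_1")[:3]:
        g=onz(c,k["centre"],.05)
        print("jar",k["confidence"],fit(c,k["pixels"],lambda p:cyl(*p,.026,0,.09),g[:2],[.01,.01]))
    if n=="top":
        P=[onz(c,(140+u/2.2,100+v/2.2),.049) for u,v in [(127,183),(211,191),(186,381),(100,373)]]
        print(np.array(P),np.mean(P,0)); d=(P[0]+P[1]-P[2]-P[3])[:2]; print("yaw",np.degrees(np.arctan2(d[1],d[0])),np.linalg.norm(d)/2)
        # free edges
        for nm,e in [("a",[(97,188),(72,362)]),("b",[(242,203),(219,379)])]:
            print(nm,[onz(c,(140+u/2.2,100+v/2.2),.034) for u,v in e])
E
```

```text
top bin (array([ 0.5203, -0.2688, -0.0742]), np.float64(0.9533185490258197))
jar 0.84 (array([0.5579, 0.0318]), np.float64(0.9389461113599045))
jar 0.76 (array([0.6583, 0.0346]), np.float64(0.9310390295358649))
jar 0.6 (array([ 0.4595, -0.0535]), np.float64(0.9588865096359743))
[[0.6369 0.2996 0.049 ]
 [0.6307 0.2053 0.049 ]
 [0.4195 0.2218 0.049 ]
 [0.4258 0.316  0.049 ]] [0.5282 0.2607 0.049 ]
yaw -4.442623696369794 0.21177748595981183
a [array([0.6324, 0.3379, 0.034 ]), array([0.4359, 0.3527, 0.034 ])]
b [array([0.6201, 0.1726, 0.034 ]), array([0.4214, 0.1887, 0.034 ])]
scene bin (array([ 0.5188, -0.2676, -0.0391]), np.float64(0.945070576649524))
jar 0.96 (array([0.6556, 0.0345]), np.float64(0.9603820598006645))
jar 0.92 (array([ 0.4585, -0.0512]), np.float64(0.9037256841411144))
jar 0.79 (array([0.5536, 0.0326]), np.float64(0.702176403207331))
```

>>> {"op": "carry_out", "data": {"rows": "36 49 0 -2.1;36 49 0 -2.1;36 49 0 -2.1;36 49 0 -2.1;36 49 0 -2.1;36 49 0 -2.1;36 49 0 -2.1;36 49 0 -2.1;36 49 0 -2.1;4 49 0 -2.1", "claw": 0, "force": 40}}

```text
t: 2.55
eef_pos: [0.5213, -0.1549, 0.2315]
tool_rot: [-0.0, 0.999, -0.04, 0.001]
contact_force: [0.1, 1.1, -0.6]
gripper_width: 0.001
grasp_force: 0.0
```

>>> {"op": "carry_out", "data": {"rows": "0 49 0 0;0 49 0 0;0 49 0 0;0 49 0 0;0 49 0 0;0 49 0 0;0 0 -40 0;0 0 -40 0;0 0 0 0"}}

```text
t: 3.68
eef_pos: [0.5168, 0.1358, 0.149]
tool_rot: [0.001, 0.999, -0.04, -0.003]
contact_force: [-0.4, 0.6, -0.1]
gripper_width: 0.003
grasp_force: 0.0
```

>>> {"op": "carry_out", "data": {"rows": "0 0 -50 0;0 0 -50 0;0 0 -27 0;0 0 0 0;1 12 0 0;1 12 0 0;1 12 0 0;1 12 0 0;0 6 0 0;0 0 0 0"}}

```text
t: 4.92
eef_pos: [0.523, 0.1737, 0.0263]
tool_rot: [0.012, 0.999, -0.045, -0.002]
contact_force: [-9.4, -40.8, 40.9]
gripper_width: -0.002
grasp_force: 27.3
```

Run:
```python
from h import *
a=cam("top")["img"][150:300,150:300]; b=cam("scene")["img"][130:280,360:510]; 
cv2.imwrite("pics/p1.png",cv2.resize(np.hstack([a,b]),None,fx=2.6,fy=2.6,interpolation=cv2.INTER_CUBIC))
o=get_obs(); print(o["t"],o["contact_force"],o["torque"],o["eef_pos"])
```

```text
5.025 [ -9.38790803 -40.48976011  39.96799544] [-8.4190691   1.8098125   0.10038079] [0.52294545 0.17372088 0.02629021]
```

View pics/p1.png

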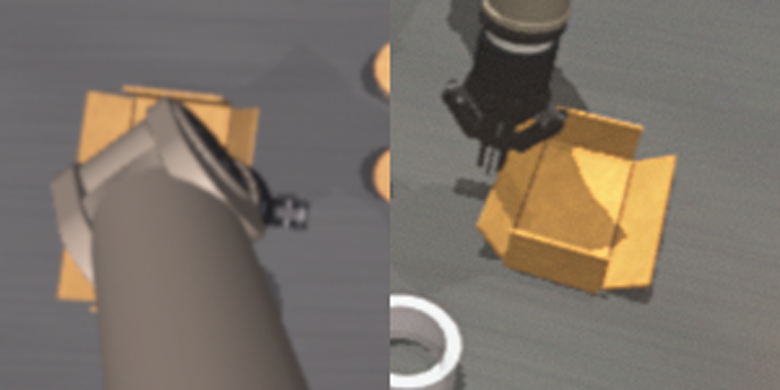

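The top and scene views show the closed gripper's knuckles overhanging the panel and a jam near (270,190). I'll back out and look.

>>> {"op": "carry_out", "data": {"rows": "0 -20 0 0;-1 -30 0 0;0 0 30 0;0 -20 60 0;-60 -10 0 0;-60 0 0 0;-60 0 0 0"}}

```text
t: 5.9
eef_pos: [0.3407, 0.1115, 0.1142]
tool_rot: [-0.0, 0.999, -0.04, 0.001]
contact_force: [-0.4, 0.6, 0.6]
gripper_width: 0.001
grasp_force: 0.0
```

Run:
```python
from h import *
c=cam("top");a=c["img"][150:300,150:300]; d=cam("scene"); b=d["img"][130:280,360:510]; 
cv2.imwrite("pics/p2.png",cv2.resize(np.hstack([a,b]),None,fx=2.6,fy=2.6,interpolation=cv2.INTER_CUBIC))
o=get_obs(); print(o["t"],o["contact_force"],o["torque"],o["eef_pos"])
for n,cc in(("top",c),("scene",d)):
  for t in("panel_b_edge","panel_a_edge"):
    for r in place_of(n,t)[:2]: print(n,t,r,onz(cc,r["centre"],.03))
```

```text
6.0 [ 1.63915538 -0.79244958  0.35186053] [-0.02676629 -0.10180695  0.00676817] [0.33529749 0.10939316 0.11303213]
top panel_b_edge {'centre': [243.4, 234.2], 'confidence': 0.75} [0.51482137 0.18466187 0.03      ]
top panel_b_edge {'centre': [328.2, 145.3], 'confidence': 0.64} [ 0.74802702 -0.02077808  0.03      ]
top panel_a_edge {'centre': [178.2, 221.3], 'confidence': 0.68} [0.54237884 0.34791739 0.03      ]
scene panel_b_edge {'centre': [402.4, 195.9], 'confidence': 0.92} [0.52800095 0.18674896 0.03      ]
scene panel_a_edge {'centre': [463.5, 210.4], 'confidence': 0.59} [0.53325875 0.3485311  0.03      ]
```

View pics/p2.png

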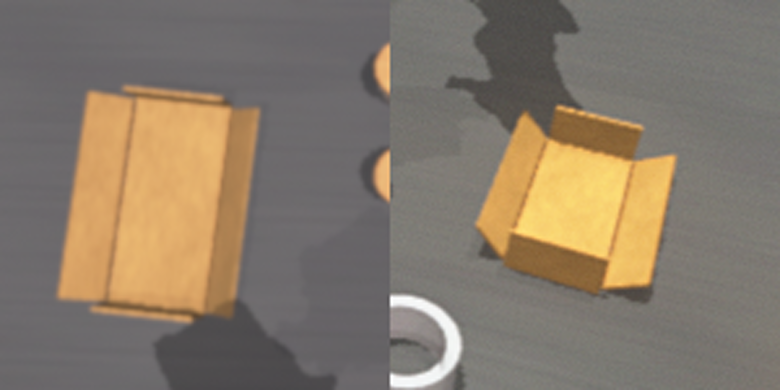

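The panel jammed by friction: its edge slid up the rubber finger, and force up was about equal to force back. I'll follow the edge's arc instead, moving up as I go in.

>>> {"op": "carry_out", "data": {"rows": "45 10 0 0;45 10 0 0;45 11 0 0;44 11 0 0;0 0 -50 0;0 0 -40 0;0 0 -15 0;0 0 0 0"}}

```text
t: 7.2
eef_pos: [0.5212, 0.1529, 0.008]
tool_rot: [0.0, 0.999, -0.04, -0.001]
contact_force: [-0.4, -0.4, 0.3]
gripper_width: 0.001
grasp_force: 0.0
```

>>> {"op": "carry_out", "data": {"rows": "0 6 6 0;0 6 6 0;1 6 7 0;0 6 6 0;1 4 4 0"}}

```text
t: 7.82
eef_pos: [0.5228, 0.1808, 0.0382]
tool_rot: [0.0, 0.999, -0.04, -0.0]
contact_force: [-0.3, -1.2, -0.5]
gripper_width: 0.001
grasp_force: 0.6
```

>>> {"op": "carry_out", "data": {"rows": "0 6 2 0;1 6 1 0;0 5 0 0;0 0 0 0"}}

```text
t: 8.32
eef_pos: [0.5245, 0.1984, 0.0421]
tool_rot: [0.0, 0.999, -0.04, 0.001]
contact_force: [-4.4, -4.4, 16.6]
gripper_width: -0.001
grasp_force: 10.0
```

>>> {"op": "carry_out", "data": {"rows": "0 0 2 0;0 2 2 0;0 2 0 0;0 0 0 0"}}

```text
t: 8.82
eef_pos: [0.5239, 0.2025, 0.0445]
tool_rot: [-0.0, 0.999, -0.04, -0.0]
contact_force: [-0.2, 0.5, 0.5]
gripper_width: 0.003
grasp_force: 0.0
```

Run:
```python
from h import *
d=cam("scene"); b=d["img"][110:280,350:520]; 
cv2.imwrite("pics/p3.png",cv2.resize(b,None,fx=3.5,fy=3.5,interpolation=cv2.INTER_CUBIC))
o=get_obs(); print(o["t"],o["contact_force"],o["torque"],o["eef_pos"],o["grasp_force"])
```

```text
8.875 [-0.37394481 -0.26509757 -0.3738765 ] [-0.01437395  0.02665377 -0.00177934] [0.52390281 0.20238052 0.04446949] 0.0
```

View pics/p3.png

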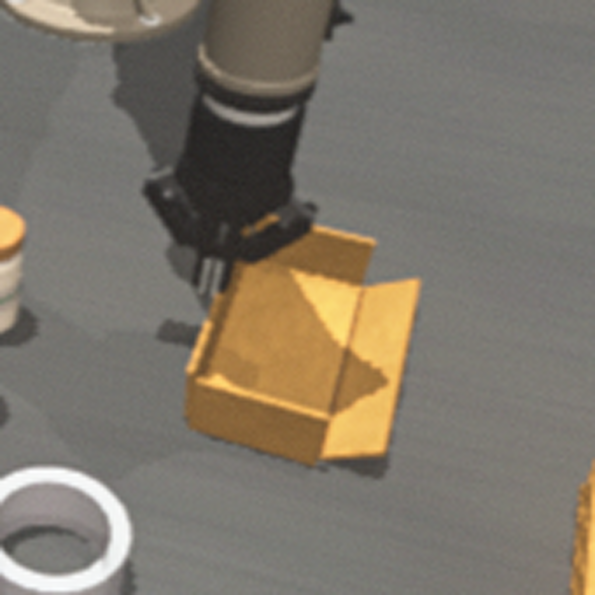

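Panel b now looks nearly upright, its top edge meeting the end-wall corner at about (190,375). I'll push a little more until it hits the stop.

>>> {"op": "carry_out", "data": {"rows": "0 2 0 0;0 2 0 0;0 0 0 0"}}

```text
t: 9.25
eef_pos: [0.524, 0.2061, 0.0446]
tool_rot: [-0.0, 0.999, -0.04, 0.0]
contact_force: [0.6, -0.4, -0.2]
gripper_width: -0.003
grasp_force: 0.1
```

>>> {"op": "carry_out", "data": {"rows": "0 2 0 0;0 2 0 0;0 0 0 0"}}

```text
t: 9.62
eef_pos: [0.524, 0.2087, 0.0446]
tool_rot: [0.001, 0.999, -0.04, -0.0]
contact_force: [0.8, -5.3, 2.4]
gripper_width: -0.001
grasp_force: 2.4
```

Run:
```python
from h import *
d=cam("scene"); b=d["img"][140:240,370:470]; e=cam("wrist")["img"]
cv2.imwrite("pics/p4.png",np.hstack([cv2.resize(b,(400,400),interpolation=cv2.INTER_CUBIC),cv2.resize(e,(400,250)).repeat(1,0) if 0 else cv2.copyMakeBorder(cv2.resize(e,(400,250)),0,150,0,0,cv2.BORDER_CONSTANT)]))
o=get_obs(); print(o["t"],o["contact_force"],o["torque"],o["eef_pos"],o["grasp_force"])
```

```text
9.725 [ 0.25243612 -4.85106633  3.89367898] [-1.17033062 -0.10568098 -0.00937532] [0.52403459 0.20872376 0.04459086] 2.685685157775879
```

View pics/p4.png

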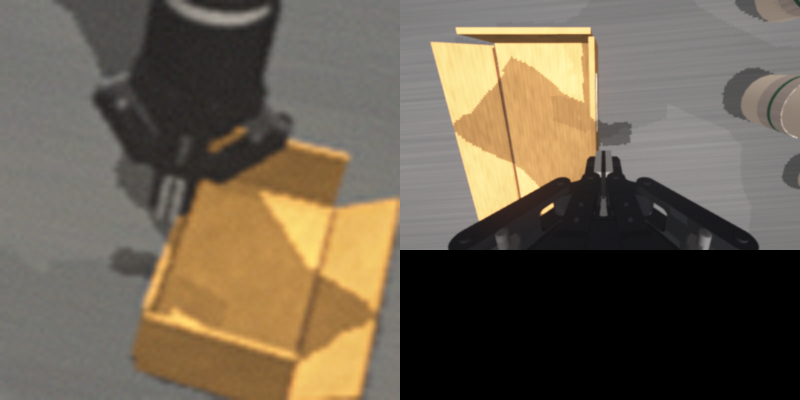

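The wrist view shows panel b upright, edge-on at about (593,90) and flush with the end wall. On to panel a.

>>> {"op": "carry_out", "data": {"rows": "0 2 0 0;0 0 0 0;-1 -15 0 0;0 -5 50 0;0 0 50 0;5 60 0 0;5 60 0 0;4 59 0 0;0 0 0 0"}}

```text
t: 10.85
eef_pos: [0.5343, 0.3781, 0.1446]
tool_rot: [-0.003, 0.999, -0.036, -0.001]
contact_force: [0.0, -1.0, -0.7]
gripper_width: 0.0
grasp_force: 0.0
```

>>> {"op": "carry_out", "data": {"rows": "0 0 -50 0;0 0 -50 0;0 0 -36 0;0 0 0 0"}}

```text
t: 11.35
eef_pos: [0.5349, 0.3683, 0.0056]
tool_rot: [0.002, 0.999, -0.04, -0.003]
contact_force: [-0.7, 0.8, 0.5]
gripper_width: -0.0
grasp_force: 0.0
```

>>> {"op": "carry_out", "data": {"rows": "0 -6 6 0;0 -6 6 0;-1 -6 7 0;0 -6 6 0;-1 -4 4 0;0 0 0 0"}}

```text
t: 12.1
eef_pos: [0.5358, 0.3419, 0.0383]
tool_rot: [0.0, 0.999, -0.04, 0.001]
contact_force: [1.0, 1.2, 3.3]
gripper_width: -0.0
grasp_force: 1.4
```

>>> {"op": "carry_out", "data": {"rows": "0 -6 3 0;-1 -6 2 0;0 -5 1 0;0 -4 1 0;0 -2 0 0;0 0 0 0"}}

```text
t: 12.85
eef_pos: [0.5333, 0.3206, 0.0443]
tool_rot: [-0.001, 0.999, -0.04, -0.0]
contact_force: [0.4, 4.9, -3.3]
gripper_width: 0.001
grasp_force: 2.3
```

>>> {"op": "carry_out", "data": {"rows": "0 -2 0 0;0 -2 0 0;0 -2 0 0;0 0 0 0"}}

```text
t: 13.35
eef_pos: [0.5333, 0.3202, 0.0446]
tool_rot: [-0.005, 0.999, -0.038, 0.001]
contact_force: [2.8, 16.5, -11.9]
gripper_width: 0.001
grasp_force: 8.0
```

Run:
```python
from h import *
e=cam("wrist")["img"]; d=cam("scene")["img"][140:240,380:480]
cv2.imwrite("pics/p5.png",np.hstack([cv2.resize(e,(480,300)),cv2.resize(d,(300,300),interpolation=cv2.INTER_CUBIC)]))
```

```text
(no output)
```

View pics/p5.png

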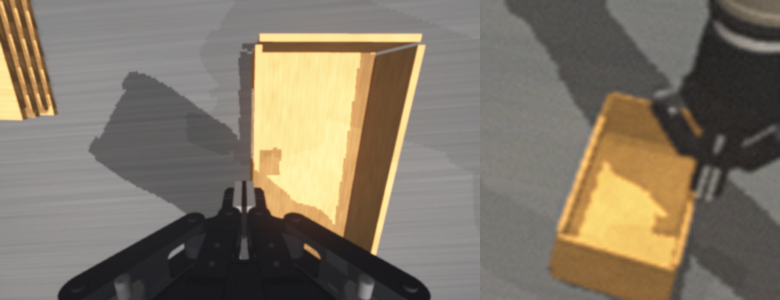

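Both panels are upright in the wrist view (panel a edge-on at (255,120), panel b at (400,120)). Next are the jars, starting with the middle one.

>>> {"op": "carry_out", "data": {"rows": "0 18 0 0;0 0 55 0;0 0 60 0;4 -60 0 0;4 -60 0 0;4 -60 0 0;4 -60 0 0;4 -60 0 0;3 0 0 0;0 0 0 0", "claw": 85}}

```text
t: 14.7
eef_pos: [0.5567, 0.0313, 0.1595]
tool_rot: [0.0, 0.999, -0.041, -0.0]
contact_force: [0.5, 1.2, 0.4]
gripper_width: 0.996
grasp_force: 0.0
```

Run:
```python
from h import *
np.set_printoptions(precision=4,suppress=True)
c=cam("wrist"); F=[];
for k in outline_of("wrist","jar_2")[:3]:
    m=k["pixels"]; print(k["confidence"],k["centre"],m.sum(),onz(c,k["centre"],.09))
for r in place_of("wrist","jar_1")[:3]: print(r,onz(c,r["centre"],0))
o=get_obs(); print(o["t"],o["contact_force"],o["eef_pos"],o["gripper_width"]); F.append(o["contact_force"])
for i in range(6):
    cam("top"); F.append(get_obs()["contact_force"])
print(np.mean(F,0),np.std(F,0))
for k in outline_of("top","jar_2")[:3]: print(k["confidence"],k["centre"])
```

```text
0.97 [322.1, 205.8] 4065 [0.5635 0.0329 0.09  ]
0.62 [399.5, 279.8] 2155 [ 0.4906 -0.0284  0.09  ]
0.61 [307.0, 77.2] 4692 [0.6581 0.0354 0.09  ]
{'centre': [311.8, 87.5], 'confidence': 0.88} [0.6584 0.0359 0.    ]
{'centre': [400.7, 261.9], 'confidence': 0.77} [ 0.4546 -0.0526  0.    ]
{'centre': [322.4, 186.4], 'confidence': 0.72} [0.5561 0.0339 0.    ]
14.85 [0.5569 0.2416 0.063 ] [0.5566 0.0334 0.1595] 0.996880943900246
[-0.1018  0.0376 -0.01  ] [0.3853 0.3154 0.4618]
```

>>> {"op": "carry_out", "data": {"rows": "0 1 -50 0;0 0 -40 0;0 0 -13 0;0 0 0 0"}}

```text
t: 15.7
eef_pos: [0.5568, 0.0329, 0.0565]
tool_rot: [0.0, 0.999, -0.04, -0.0]
contact_force: [0.7, 0.3, 0.5]
gripper_width: 0.993
grasp_force: 0.0
```

>>> {"op": "carry_out", "data": {"rows": "0 0 0 0;0 0 0 0;0 0 0 0;0 0 0 0;0 0 20 0;0 0 40 0;0 0 42 0;0 0 0 0;0 0 0 0", "claw": 40, "force": 40}}

```text
t: 16.82
eef_pos: [0.556, 0.0325, 0.1579]
tool_rot: [0.0, 0.999, -0.04, -0.001]
contact_force: [-0.1, 0.1, -4.8]
gripper_width: 0.602
grasp_force: 43.5
```

```bash
cat > weigh.py <<'E'
from h import *
F=[get_obs()["contact_force"]]
for i in range(8): cam("top"); F.append(get_obs()["contact_force"])
F=np.array(F); o=get_obs(); print(o["t"],F.mean(0),F.std(0)[2],o["eef_pos"],o["gripper_width"],o["grasp_force"]); print("grams",-F.mean(0)[2]/9.81e-3)
E
python3 weigh.py
```

```text
17.225 [-0.32409523 -0.02875724 -4.08341403] 0.6888755631403828 [0.55667676 0.03280776 0.15801899] 0.5954057099440418 43.474640250205994
grams 416.2501554806832
```

416 g, so this one goes in the tray.

>>> {"op": "carry_out", "data": {"rows": "9 56 0 0;9 56 0 0;9 57 0 0;8 57 0 0;0 0 0 0;0 0 -35 0;0 0 -30 0;0 0 -18 0;0 0 -9 0;0 0 0 0"}}

```text
t: 18.48
eef_pos: [0.5921, 0.2587, 0.0666]
tool_rot: [0.0, 0.999, -0.04, -0.0]
contact_force: [0.1, -0.4, -3.8]
gripper_width: 0.593
grasp_force: 44.0
```

>>> {"op": "carry_out", "data": {"rows": "0 0 -3 0;0 0 -3 0;0 0 0 0"}}

```text
t: 18.85
eef_pos: [0.5928, 0.2593, 0.0624]
tool_rot: [-0.0, 0.999, -0.04, 0.001]
contact_force: [-1.9, -1.4, 4.3]
gripper_width: 0.599
grasp_force: 44.6
```

>>> {"op": "carry_out", "data": {"rows": "0 0 0 0;0 0 0 0;0 0 0 0;0 0 40 0;0 0 58 0;16 -56 0 0;16 -56 0 0;16 -56 0 0;16 -56 0 0;0 0 0 0", "claw": 80}}

```text
t: 20.1
eef_pos: [0.6571, 0.0267, 0.1582]
tool_rot: [0.002, 0.999, -0.045, 0.0]
contact_force: [-0.1, 1.0, -0.1]
gripper_width: 0.939
grasp_force: 0.0
```

Run:
```python
from h import *
np.set_printoptions(precision=4,suppress=True)
c=cam("wrist")
for r in place_of("wrist","jar_1")[:3]: print(r,onz(c,r["centre"],0))
o=get_obs(); print(o["t"],o["contact_force"],o["eef_pos"],o["gripper_width"])
```

```text
{'centre': [315.2, 185.5], 'confidence': 0.88} [0.6588 0.0365 0.    ]
{'centre': [395.3, 326.5], 'confidence': 0.7} [ 0.4607 -0.0486  0.    ]
{'centre': [133.2, 260.1], 'confidence': 0.63} [0.5872 0.2621 0.    ]
20.2 [-0.4911  0.4687  0.5423] [0.6559 0.0342 0.1584] 0.9355589852823395
```

Jar C is at about (.658, .0355), and the placed jar is where I intended.

>>> {"op": "carry_out", "data": {"rows": "2 1 -50 0;0 0 -40 0;0 0 -12 0;0 0 0 0"}}

```text
t: 20.7
eef_pos: [0.6577, 0.0373, 0.0566]
tool_rot: [-0.0, 0.999, -0.039, -0.0]
contact_force: [-0.6, -0.0, 0.4]
gripper_width: 0.937
grasp_force: 0.0
```

>>> {"op": "carry_out", "data": {"rows": "0 0 0 0;0 0 0 0;0 0 0 0;0 0 0 0;0 0 20 0;0 0 40 0;0 0 42 0;0 0 0 0;0 0 0 0", "claw": 40}}

```text
t: 21.82
eef_pos: [0.657, 0.0355, 0.1581]
tool_rot: [0.0, 0.999, -0.04, -0.001]
contact_force: [0.1, 0.3, -4.2]
gripper_width: 0.597
grasp_force: 43.3
```

```bash
python3 weigh.py
```

```text
22.225 [ 0.0112256  -0.08585917 -4.33752687] 0.2568266583736542 [0.65767927 0.0358117  0.15791876] 0.5967622128348228 43.28010320663452
grams 442.15360573381804
```

442 g, so the tray's middle slot.

>>> {"op": "carry_out", "data": {"rows": "-26 46 10 0;-26 46 5 0;-26 46 0 0;-26 45 0 0;-25 45 0 0;0 0 -10 0;0 0 -40 0;0 0 -35 0;0 0 -15 0;0 0 -6 0"}}

```text
t: 23.48
eef_pos: [0.5292, 0.2634, 0.0671]
tool_rot: [0.0, 0.999, -0.04, -0.0]
contact_force: [0.0, 0.8, -4.3]
gripper_width: 0.595
grasp_force: 43.4
```

>>> {"op": "carry_out", "data": {"rows": "0 0 -3 0;0 0 -3 0;0 0 0 0"}}

```text
t: 23.85
eef_pos: [0.5298, 0.2643, 0.0627]
tool_rot: [-0.001, 0.999, -0.04, 0.001]
contact_force: [0.2, 0.1, -0.6]
gripper_width: 0.598
grasp_force: 43.5
```

>>> {"op": "carry_out", "data": {"rows": "0 0 -1 0;0 0 0 0"}}

```text
t: 24.1
eef_pos: [0.53, 0.2643, 0.0627]
tool_rot: [-0.0, 0.999, -0.04, 0.001]
contact_force: [-3.0, -2.0, 9.2]
gripper_width: 0.592
grasp_force: 44.9
```

>>> {"op": "carry_out", "data": {"rows": "0 0 0 0;0 0 0 0;0 0 0 0;0 0 40 0;0 0 60 0", "claw": 80}}

```text
t: 24.72
eef_pos: [0.5277, 0.263, 0.1599]
tool_rot: [0.001, 0.999, -0.04, -0.002]
contact_force: [0.2, 0.4, 1.4]
gripper_width: 0.938
grasp_force: 0.0
```

>>> {"op": "carry_out", "data": {"rows": "-12 -53 0 0;-12 -53 0 0;-12 -53 0 0;-12 -53 0 0;-11 -53 0 0;-11 -50 0 0;0 0 0 0;0 0 0 0"}}

```text
t: 25.72
eef_pos: [0.4592, -0.0507, 0.1607]
tool_rot: [-0.0, 0.999, -0.04, 0.0]
contact_force: [0.1, 0.6, -1.0]
gripper_width: 0.936
grasp_force: 0.0
```

Run:
```python
from h import *
np.set_printoptions(precision=4,suppress=True)
c=cam("wrist")
for r in place_of("wrist","jar_1")[:3]: print(r,onz(c,r["centre"],0))
o=get_obs(); print(o["t"],o["contact_force"],o["eef_pos"],o["gripper_width"])
```

```text
{'centre': [323.6, 185.4], 'confidence': 0.81} [ 0.4595 -0.0493  0.    ]
{'centre': [20.7, 145.6], 'confidence': 0.62} [0.5286 0.2678 0.    ]
25.825 [-0.2221  0.4226  0.2045] [ 0.4594 -0.0497  0.1607] 0.9356306768469022
```

>>> {"op": "carry_out", "data": {"rows": "0 0 -50 0;0 0 -40 0;0 0 -14 0;0 0 0 0"}}

```text
t: 26.32
eef_pos: [0.4589, -0.0503, 0.0563]
tool_rot: [-0.0, 0.999, -0.039, -0.001]
contact_force: [1.1, 0.7, 0.9]
gripper_width: 0.938
grasp_force: 0.0
```

>>> {"op": "carry_out", "data": {"rows": "0 0 0 0;0 0 0 0;0 0 0 0;0 0 0 0;0 0 20 0;0 0 40 0;0 0 42 0;0 0 0 0;0 0 0 0", "claw": 40}}

```text
t: 27.45
eef_pos: [0.4579, -0.0514, 0.1579]
tool_rot: [0.0, 0.999, -0.04, -0.001]
contact_force: [-0.5, 0.4, -5.3]
gripper_width: 0.591
grasp_force: 44.0
```

```bash
python3 weigh.py
```

```text
27.85 [ 0.03126158  0.10542791 -4.75093168] 0.48809771757617276 [ 0.45868142 -0.05116321  0.15805872] 0.5976439423231252 44.01666462421417
grams 484.29476822010037
```

484 g, so this goes in the tray too, near slot.

>>> {"op": "carry_out", "data": {"rows": "1 53 5 0;1 53 5 0;1 53 5 0;1 53 0 0;1 54 0 0;1 54 0 0;0 0 0 0;0 0 -15 0;0 0 -40 0;0 0 -35 0"}}

```text
t: 29.1
eef_pos: [0.4649, 0.2661, 0.0814]
tool_rot: [0.001, 0.999, -0.041, -0.0]
contact_force: [0.2, -0.2, -4.3]
gripper_width: 0.597
grasp_force: 44.7
```

>>> {"op": "carry_out", "data": {"rows": "0 0 -13 0;0 0 -4 0;0 0 -3 0;0 0 -2 0;0 0 0 0"}}

```text
t: 29.72
eef_pos: [0.4654, 0.2691, 0.0623]
tool_rot: [-0.0, 0.999, -0.04, 0.001]
contact_force: [0.8, 0.0, -3.8]
gripper_width: 0.601
grasp_force: 44.9
```

>>> {"op": "carry_out", "data": {"rows": "0 0 -2 0;0 0 -1 0;0 0 0 0"}}

```text
t: 30.1
eef_pos: [0.4656, 0.2693, 0.0621]
tool_rot: [0.0, 0.999, -0.04, 0.001]
contact_force: [-8.3, -5.7, 27.8]
gripper_width: 0.594
grasp_force: 48.0
```

Firm contact. I'll ease up, release and withdraw.

>>> {"op": "carry_out", "data": {"rows": "0 0 2 0;0 0 0 0"}}

```text
t: 30.35
eef_pos: [0.4655, 0.2692, 0.0621]
tool_rot: [-0.0, 0.999, -0.04, 0.001]
contact_force: [-2.9, -2.1, 12.4]
gripper_width: 0.595
grasp_force: 46.2
```

>>> {"op": "carry_out", "data": {"rows": "0 0 0 0;0 0 0 0;0 0 0 0;0 0 40 0;0 0 60 0;0 -50 30 0;0 -60 0 0;0 -60 0 0;0 -60 0 0;0 0 0 0", "claw": 80}}

```text
t: 31.6
eef_pos: [0.4646, 0.0334, 0.1903]
tool_rot: [0.001, 0.999, -0.044, -0.0]
contact_force: [0.5, -0.0, 0.1]
gripper_width: 0.935
grasp_force: 0.0
```

Run:
```python
from h import *
np.set_printoptions(precision=4,suppress=True)
c=cam("top");a=c["img"][160:300,150:290]; d=cam("scene"); b=d["img"][130:270,360:500]
cv2.imwrite("pics/p6.png",cv2.resize(np.hstack([a,b]),None,fx=2.8,fy=2.8,interpolation=cv2.INTER_CUBIC))
for r in place_of("scene","jar_1")[:4]: print(r["confidence"],onz(d,r["centre"],.004))
for r in place_of("top","jar_1")[:4]: print(r["confidence"],onz(c,r["centre"],.004))
o=get_obs(); print(o["t"],o["contact_force"],o["eef_pos"])
```

```text
0.6 [0.5911 0.2655 0.004 ]
0.68 [0.5939 0.2569 0.004 ]
0.62 [0.4676 0.2718 0.004 ]
0.61 [0.5238 0.2601 0.004 ]
31.8 [ 0.5908 -0.3422 -0.0591] [0.4651 0.0402 0.1907]
```

View pics/p6.png

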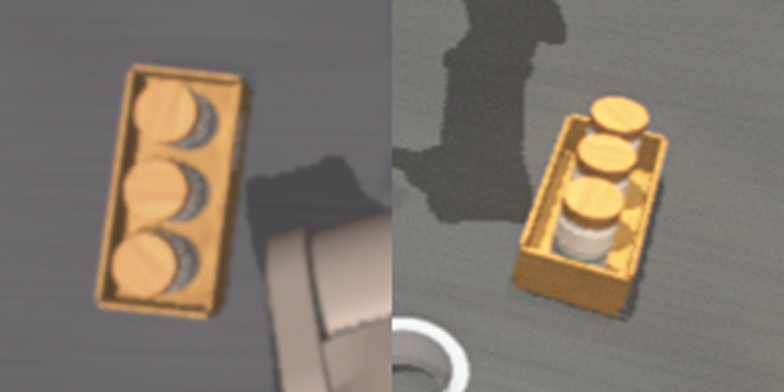

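The top and scene views show three upright jars in a row in the tray (lids at about (165,112), (155,190) and (145,265)), with both panels upright.

```bash
python3 -c "
from station import *
print(hand_in())"
```

```text
the job is handed in; nothing more can be done
None
```

I handed the job in at about 32 s with both panels upright and all three jars upright in the tray (about 416, 442 and 484 g, so none for the bin); the one risk is my first push on panel b, which jammed at about 58 N, probably on the fingers rather than the gripper body (40 N limit), and the hand-in returned no verdict.

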